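# Charge the mill jar from the flip-lid tin

### The arm

A 6-joint arm with a two-finger parallel gripper is mounted at the origin on the work surface. World frame = base frame: x ahead of the robot, y to its left, z up, the work surface at z = 0. Lengths are in m, angles in rad, forces in N, time in s.
With the tool pointing down it reaches from about 0.25 to 0.775 m from the base axis. Payload 4 kg.
Tool frame: the origin (TCP) lies midway between the tips of the shut fingers; the grasp point (between the pads) lies 19 mm behind it; z points along the fingers, y is the direction in which the jaws open and shut (so a half turn about z gives the same grasp; the last joint's range is limited). The gripper opens to 94 mm and grips with 3 to 60 N. Pads are 16 mm wide; open, the fingers measure 119 mm over their backs; the gripper's body (75 mm by 177 mm) begins 78 mm behind the grasp point.
Start: joints at [-1.387, 0.087, 1.371, -0, 1.684, -0.103], TCP at [0.156, -0.528, 0.206] pointing down, gripper open.
Joint ranges: [-3.1, 3.1], [-0.76, 2.03], [0.27, 2.55], [-1.08, 4.22], [0.17, 2.65], [-2.57, 2.57]. Speed limits (rad/s): [2.79, 2.79, 3.14, 3.14, 3.14, 3.14].

### API

Orientations are given as [roll, pitch, yaw] about the fixed x, y, z axes, in that order (R = Rz(yaw) Ry(pitch) Rx(roll)).
In Python, from bench import robot, cams gives the robot as it stands.
- The arm moves only by the tool step_arm, never from a script. Its argument "plan" is a list that holds one entry, the list of rows, each a list of 5 numbers: the shift along the world's x, y, z in mm, then the turn about the world's z in rad, then the opening in per cent of the stroke, from 0 (shut) to 100 (fully open). In form: [[[tx, ty, tz, turn, fingers], ...]]. A call has 1 to 8 rows; each row is the pose to reach, as a shift and turn from the pose commanded when the call began; what a row does not reach only later rows make up. A row lasts 1/12 s, in which the tool goes at most 41.7 mm and 7.16 degrees, less where a joint would pass 70% of its speed; a pose out of reach is approached as far as the arm can. A call with a gripper value outside its range is refused whole. The fingers move at their own pace and stop on an object; the grip force is fixed at half the most. Time passes only in rows, so rows that repeat a pose let the fingers close. It gives the time, the measured TCP pose, the force and the opening at its end, in the units of the state.
- robot.get_obs(): the state, without advancing time (a new reading comes with each control period).
- cams.snapshot(name): name is "scene" or "side" or "wrist"; returns a dict with "frame" (420x560x3 uint8, red, green, blue), "camera_matrix" (3x3 intrinsics, pixels), "k1" (the pictures are not rectified: a ray, as slopes to the right and down, at radius r is drawn at 1 + k1 r^2 times it, then the intrinsics apply), "origin" and "attitude" of the camera in the world; the wrist camera has in their place "T_tool_cam" (4x4, takes a point from camera to tool coordinates, whose origin is the TCP and whose axes are the flange's). Camera axes: x right, y down, z forward; pixel columns grow to the right and rows downward; lengths in m; the calibration is good to about 2 mm. A picture is of the moment at which its call begins: read the wrist's pose just before it. There is no depth.
- robot.close_job(): hands the job in, once; it reports no verdict.
The state is a dict: "time": time; "joint_positions": joint angles; "qvel": joint speeds; "joint_torque": joint torques, N m; "tool_pos": TCP position; "ee_rot": TCP orientation; "wrist_force": force on the tool from outside, world axes, zero at the start; "wrist_torque": the same for the moment, N m; "width": finger opening in m.
Only numpy, scipy, OpenCV 4.12 (cv2) and the standard library are available. Lean on these libraries where they do the work, as an engineer would, in place of code of your own. Each camera call takes 0.05 s, during which the arm holds its last target. There are 200 camera calls.

### The job

The flip-lid steel tin leaning in the sloping wooden rest holds five ceramic grinding balls. Carry it over to the wide open mill jar and turn it over so that its hinged lid drops open and all five balls spill into the jar, then put the empty tin back in its rest as it was before, with the lid shut. Leave everything else on the bench where it is.

Things in the scene. Friction and masses are not known exactly. Their poses are not given: they have to be found in the camera images.
- tin_center (a point): Centre of the steel flip-lid tin, a square can 50 (x) by 50 (y) by 76 mm tall (z), 3 mm walls, about 0.25 kg full. The tin's own axes: z from bottom to lid, -x front (where the lid opens), +x rear (lid hinge), y across the two plain sides. At the start z leans 45 degrees from vertical, towards the rest's -x (roughly towards the robot).
- tin: The same tin; origin at the centre of its underside, 38 mm from tin_center, same axes. The rest is narrower than the tin, so its two y sides are free: pinch it across y, with the tool leaning either way in the tin's x-z plane. How the tool leans when gripping decides how far the tin can then be turned over.
- lid (a joint): Hinge of the tin's lid (50 x 48 x 2 mm, 25 g, 10 mm thumb tab past the front wall): 0 shut, grows as it opens, stop at 1.9 rad. No latch, no spring: its weight keeps it shut, it swings open when the tin is turned more than 90 degrees from upright with the front side down, and falls shut when the tin is back at 45 degrees.
- rest_seat (a point): Where the tin's centre lies when home, 107 mm above the bench. The fixed wooden rest is a 30 mm wide right-angled V trough at 45 degrees; its bottom edge is 45 mm below and 9 mm to +x of here; a 100 x 90 x 14 mm foot. One V face carries the tin's bottom, the other (42 mm high) its front. z up, y as the tin's y, x to the rear; the seated tin's lid looks to -x and up.
- jar_rim (a point): Centre of the mouth of the white ceramic mill jar, fixed on the bench: round, straight-sided and open, 140 mm across outside, 75 mm tall (rim 75 mm above the bench), 6 mm wall. z up.
- ball1_center (a point): Centre of one of the five white ceramic grinding balls, 20 mm across, 16 g; loose in the tin and out of sight at the start.
- ball2_center (a point): Centre of one of the five white ceramic grinding balls, 20 mm across, 16 g; loose in the tin and out of sight at the start.
- ball3_center (a point): Centre of one of the five white ceramic grinding balls, 20 mm across, 16 g; loose in the tin and out of sight at the start.
- ball4_center (a point): Centre of one of the five white ceramic grinding balls, 20 mm across, 16 g; loose in the tin and out of sight at the start.
- ball5_center (a point): Centre of one of the five white ceramic grinding balls, 20 mm across, 16 g; loose in the tin and out of sight at the start.
- glaze_jar_mid (a point): Bystander, loose, not to be moved: lidded glaze jar, 56 mm across, 75 mm tall.
- mug_mid (a point): Bystander, loose, not to be moved: terracotta mug, 72 mm across, 75 mm tall.
- bowl_mid (a point): Bystander, loose, not to be moved: small blue bowl, 100 mm across, 40 mm tall.
- kiln_prop_mid (a point): Bystander, loose, not to be moved: pale block-shaped kiln prop, 35 x 35 x 50 mm tall, standing between the jar and the rest.
- rib_mid (a point): Bystander, loose, not to be moved: flat wooden rib, 90 x 50 x 6 mm.
- brush_grip (a point): Bystander, loose, not to be moved: glaze brush lying flat; the point is in its handle.
- bat_center (a point): Bystander, loose, not to be moved: round plywood bat 120 mm across, 12 mm thick, lying flat.
There are look-alikes about, which are no part of the job. What is shaped like the part that bears rest_seat but green or red is not meant.

How it is judged:
On the way:
1. the tin is turned over above the jar (more than 97 degrees from upright) and its lid hangs open by more than 0.1 rad (angle between tin_center's own z axis and vertical above 1.69 rad and value of joint lid above 0.1 rad and horizontal distance between tin_center and jar_rim below 0.16 m and height (world z) of tin_center above 0.08 m), for 0.1 s.
At the end, for the whole second after the job is handed in: All five balls lie inside the jar, and the tin is home in its rest at rest: its centre within 15 mm of its seat, leaning 45 degrees (within 9), squared to the rest within 0.2 rad, its lid shut within 0.12 rad (horizontal distance between each of ball1_center, ball2_center, ball3_center, ball4_center, ball5_center and jar_rim below 0.066 m and height (world z) of each of ball1_center, ball2_center, ball3_center, ball4_center, ball5_center below 0.07 m and distance between tin_center and rest_seat below 0.015 m and angle between the y axis of tin_center and the y axis of rest_seat, either way round below 0.2 rad and angle between tin_center's own z axis and vertical between 0.63 and 0.94 rad and value of joint lid below 0.12 rad and linear speed of tin below 0.02 m/s); the robot touches nothing.
It fails at once if another loose thing on the bench is moved by more than 30 mm (distance of any of glaze_jar_mid, mug_mid, bowl_mid, kiln_prop_mid, rib_mid, brush_grip, bat_center from where it was at the start of the episode above 0.03 m).
It also fails if it takes over 53 s, if anything falls off the work surface, if the arm or the gripper's body presses on something with over 40 N, if the wrist force passes 120 N, or if a joint passes its speed limit or range.

## Working session

There is one attempt and no reset: what is moved stays moved. The work goes in short steps, Python scripts to look and compute and a tool call to move; the robot and the scene stay as the last step left them, time stands still between calls to the robot, and variables do not carry over. Pictures are saved under pics/ and viewed, about 8 in all and at most 12, crops included, and the job is handed in when it is done.

Besides the shell and the picture viewer there is one more tool, called after "Emit:" by a JSON object that holds its "method" and its "body". step_arm: Moves the arm, as the interface text tells. Its arguments: {"type":"object","properties":{"plan":{"type":"array"}},"required":["plan"]}

```bash
ls; mkdir -p pics
python3 - <<'E'
from bench import robot,cams
import cv2,json
o=robot.get_obs();print({k:o[k] for k in('time','tool_pos','ee_rot','width')})
for n in('scene','side','wrist'):
    s=cams.snapshot(n);cv2.imwrite(f'pics/{n}0.png',s['frame'][:,:,::-1])
    print(n,{k:(v.tolist() if hasattr(v,'tolist') else v) for k,v in s.items() if k!='frame'})
E
python3 -c "
import cv2,numpy as np
a=cv2.imread('pics/scene0.png');b=cv2.imread('pics/side0.png')
cv2.imwrite('pics/s2.png',cv2.resize(a,(800,600)));cv2.imwrite('pics/d2.png',cv2.resize(b,(800,600)))"
```

```text
pics
{'time': 0.0, 'tool_pos': array([ 0.1554877 , -0.52700288,  0.20433173]), 'ee_rot': array([-3.13945983e+00, -2.06792518e-04,  2.86816046e-01]), 'width': 0.093799531889022}
scene {'camera_matrix': [[489.4650252517866, 0.0, 280.4622440542372], [0.0, 489.4650252517866, 208.2732750221825], [0.0, 0.0, 1.0]], 'k1': -0.0003532156250436703, 'origin': [1.015489349189696, -0.8238778716934952, 1.0823378275389322], 'attitude': [-2.3682704557616727, -0.013490738388383772, 0.5597787972875328]}
side {'camera_matrix': [[502.7021176676086, 0.0, 286.9937361695794], [0.0, 502.7021176676086, 209.22570974062754], [0.0, 0.0, 1.0]], 'k1': -0.052799982011940395, 'origin': [-0.06962877675632592, 0.8392297105132532, 0.8390996598271186], 'attitude': [-2.193246408121598, 0.015402230479153678, -2.550864620473587]}
wrist {'camera_matrix': [[368.9683551573697, 0.0, 276.5071409845736], [0.0, 368.9683551573697, 203.72241816319547], [0.0, 0.0, 1.0]], 'k1': -0.00892193999278832, 'T_tool_cam': [[-0.0003863138026864431, -0.9688192412071659, -0.24776829625360677, 0.07094297651379326], [0.9999998537620339, -0.0004680404770309438, 0.00027095021693106567, 0.0009090766487588331], [-0.0003784673751437691, -0.24776815534866675, 0.9688192803395081, -0.17985795247642], [0.0, 0.0, 0.0, 1.0]]}
```

View pics/s2.png

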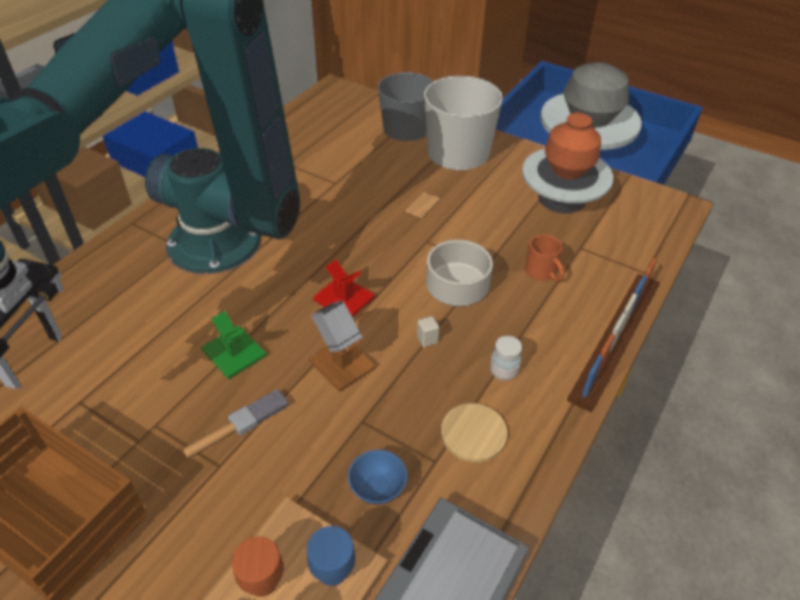

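View pics/d2.png

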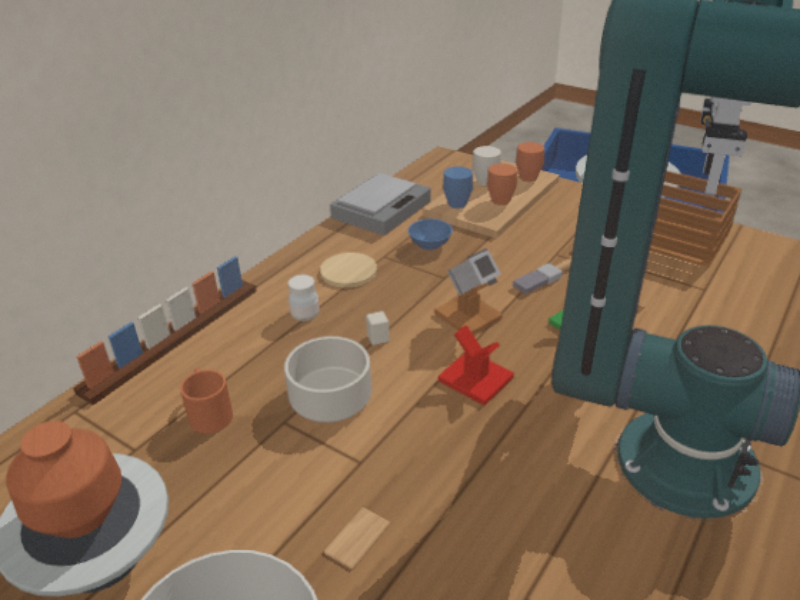

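```bash
cat > h.py <<'E'
import numpy as np,cv2
from scipy.spatial.transform import Rotation as R
def cam(s,obs=None):
    K=np.array(s['camera_matrix'])
    if 'origin' in s: return K,s['k1'],R.from_euler('xyz',s['attitude']).as_matrix(),np.array(s['origin'])
    T=np.array(s['T_tool_cam']);Rt=R.from_euler('xyz',obs['ee_rot']).as_matrix()
    return K,s['k1'],Rt@T[:3,:3],Rt@T[:3,3]+obs['tool_pos']
def ray(c,uv):
    K,k,A,o=c;d=np.array([k,0,0,0.])
    p=cv2.undistortPoints(np.array(uv,float).reshape(-1,1,2),K,d)[:,0]
    v=np.c_[p,np.ones(len(p))]@A.T
    return o,v/np.linalg.norm(v,axis=1)[:,None]
def plane(c,uv,z):
    o,v=ray(c,uv);return o+v*((z-o[2])/v[:,2])[:,None]
def tri(c1,u1,c2,u2):
    o1,v1=ray(c1,u1);o2,v2=ray(c2,u2);out=[]
    for a,b in zip(v1,v2):
        t=np.linalg.lstsq(np.c_[a,-b],o2-o1,rcond=None)[0]
        p,q=o1+a*t[0],o2+b*t[1];out.append(np.r_[(p+q)/2,np.linalg.norm(p-q)])
    return np.array(out)
def proj(c,P):
    K,k,A,o=c;q=(np.atleast_2d(P)-o)@A
    s=q[:,:2]/q[:,2:];r=(s**2).sum(1,keepdims=True);s=s*(1+k*r)
    return s@K[:2,:2].T+K[:2,2]
E
python3 - <<'E'
from bench import robot,cams
from h import *
S=cams.snapshot('scene');D=cams.snapshot('side')
for n,s,w in(('scene',S,(205,195,75,80)),('side',D,(300,165,75,80))):
    x,y,W,H=w;c=s['frame'][y:y+H,x:x+W,::-1];globals()[n]=cv2.resize(c,None,fx=5.3,fy=7.5/7.5*5.3,interpolation=cv2.INTER_CUBIC)
cv2.imwrite('pics/crop1.png',np.hstack([scene,side]));print(scene.shape)
# jar: rim ellipse from white mask
for n,s,win in(('scene',S,(285,160,75,70)),('side',D,(190,230,80,70))):
    x,y,W,H=win;f=s['frame'][y:y+H,x:x+W];hsv=cv2.cvtColor(f,cv2.COLOR_RGB2HSV)
    m=((hsv[...,1]<60)&(hsv[...,2]>90)).astype('uint8')
    cs=max(cv2.findContours(m,cv2.RETR_EXTERNAL,cv2.CHAIN_APPROX_NONE)[0],key=cv2.contourArea)[:,0]+[x,y]
    P=plane(cam(s),cs,.075)
    # back half of rim outline: contour points above the widest row
    up=cs[:,1]<np.median(cs[cs[:,0]==cs[:,0].min(),1])
    Q=P[up][:,:2];A=np.c_[2*Q,np.ones(len(Q))];a=np.linalg.lstsq(A,(Q**2).sum(1),rcond=None)[0]
    print(n,'jar c',a[:2],'r',np.sqrt(a[2]+a[:2]@a[:2]),cv2.boundingRect(cs))
E
```

```text
(424, 398, 3)
scene jar c [0.55322579 0.17376796] r 0.0694837270417504 (299, 168, 46, 46)
side jar c [0.54865698 0.18246829] r 0.06876297184317451 (199, 235, 61, 61)
```

View pics/crop1.png

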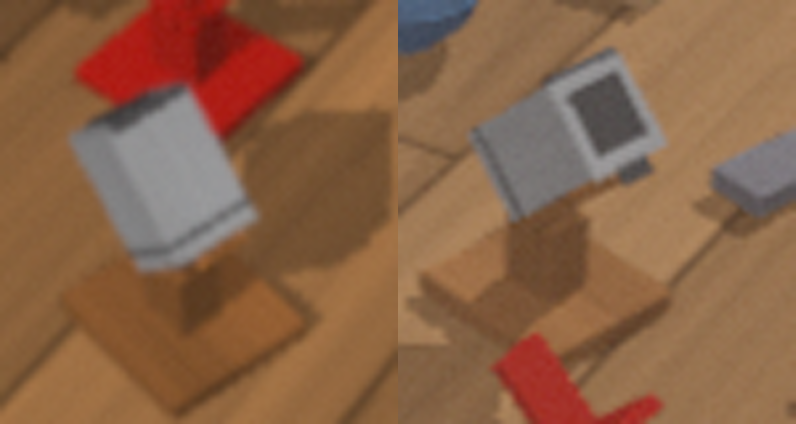

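Run:
```python
from bench import robot,cams
from h import *
S=cam(cams.snapshot('scene'));D=cam(cams.snapshot('side'))
f=5.3
sc=lambda p:np.array(p)/f+[205-.4,195-.4]
sd=lambda p:(np.array(p)-[398,0])/f+[300-.4,165-.4]
T=tri(S,sc([(115,132),(187,85),(255,213)]),D,sd([(612,50),(547,88),(472,130)]))
print('hinge-y,hinge+y,bot+y',T.round(4))
y=T[1,:3]-T[0,:3];z=T[1,:3]-T[2,:3];print(np.linalg.norm(y),np.linalg.norm(z),'yaw y',np.degrees(np.arctan2(y[1],y[0])), 'lean',np.degrees(np.arccos(z[2]/np.linalg.norm(z))),'yaw lean',np.degrees(np.arctan2(z[1],z[0])))
print('foot sc',plane(S,sc([(60,296),(178,405),(312,315)]),.014).round(4))
print('foot sd',plane(D,sd([(418,278),(545,355),(670,297)]),.014).round(4))
for yaw in np.radians([y for y in(0,)]):pass
```

```text
hinge-y,hinge+y,bot+y [[ 4.458e-01 -1.569e-01  1.499e-01  8.000e-04]
 [ 4.561e-01 -1.110e-01  1.490e-01  1.100e-03]
 [ 5.066e-01 -1.267e-01  9.820e-02  5.000e-04]]
0.04707595941460346 0.07329389286895438 yaw y 77.30704509309568 lean 46.18483911496572 yaw lean 162.76330670219016
foot sc [[ 0.4095 -0.1709  0.014 ]
 [ 0.5038 -0.1957  0.014 ]
 [ 0.5289 -0.1096  0.014 ]]
foot sd [[ 0.5228 -0.1024  0.014 ]
 [ 0.4349 -0.082   0.014 ]
 [ 0.4051 -0.1583  0.014 ]]
```

Emit:
{"method": "step_arm", "body": {"plan": [[[40, 50, 10, -0.1, 100], [80, 100, 20, -0.2, 100], [110, 140, 30, -0.3, 100], [140, 180, 30, -0.4, 100], [170, 220, 30, -0.5, 100], [200, 255, 30, -0.55, 100], [225, 290, 30, -0.55, 100], [250, 320, 30, -0.55, 100]]]}}

```text
time: 1.02
tool_pos: [0.3602, -0.2645, 0.235]
ee_rot: [3.141, -0.001, -0.264]
wrist_force: [0.2, -0.3, -0.3]
width: 0.0938
```

Emit:
{"method": "step_arm", "body": {"plan": [[[25, 30, 0, 0, 100], [53, 70, 0, 0, 100], [53, 70, 0, 0, 100], [53, 70, 0, 0, 100]]]}}

```text
time: 1.35
tool_pos: [0.4134, -0.1941, 0.2345]
ee_rot: [-3.142, -0.0, -0.258]
wrist_force: [0.4, -0.2, -0.7]
width: 0.094
```

Run:
```python
from bench import robot,cams
from h import *
o=robot.get_obs();s=cams.snapshot('wrist');c=cam(s,o)
print(o['time'],o['tool_pos'],o['ee_rot'],o['joint_positions'])
f=s['frame'][:,:,::-1].copy()
y=np.radians(-15);Rz=np.array([[np.cos(y),-np.sin(y)],[np.sin(y),np.cos(y)]])
C=np.array([.4585,-.1375,.107])
P=[]
for dx,dz in((-9.2,44.5),(44.5,-9.2),(-44.5,9.2)):
    for dy in(-25,25):P.append(np.r_[C[:2]+Rz@[dx/1e3,dy/1e3],C[2]+dz/1e3])
print(proj(c,P).round(1))
f=cv2.resize(f,(800,600))
cv2.imwrite('pics/w1.png',f)
```

```text
1.35 [ 0.41343652 -0.19410909  0.23454456] [-3.14150879e+00 -1.10577539e-04 -2.57798967e-01] [-5.63282246e-01 -1.26167326e-01  1.52335436e+00  1.14961228e-04
  1.74432538e+00  1.26533290e+00]
[[217.9 183.1]
 [149.  182.8]
 [225.5 107.1]
 [165.4 106.9]
 [225.8 216.2]
 [166.5 216. ]]
```

View pics/w1.png

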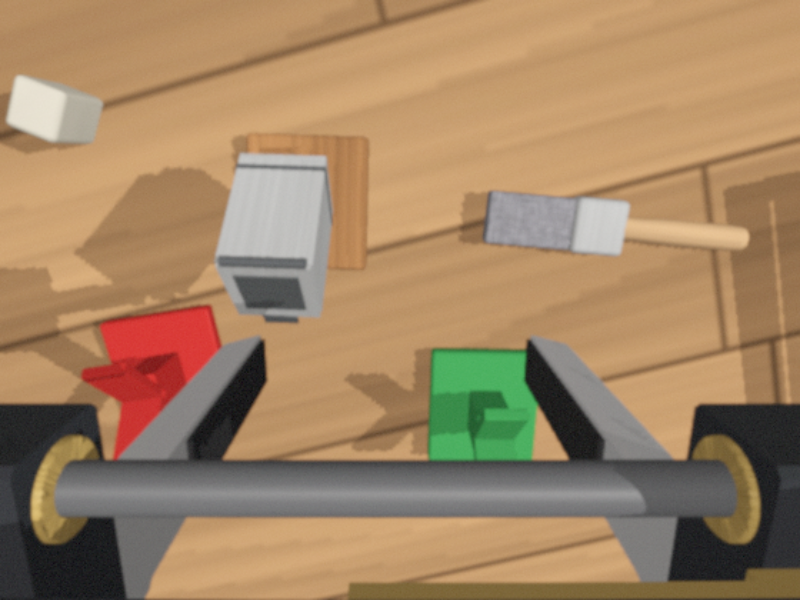

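Run:
```python
from bench import robot,cams
from h import *
o=robot.get_obs();s=cams.snapshot('wrist');c=cam(s,o)
x,y,W,H=135,85,130,145
f=cv2.resize(s['frame'][y:y+H,x:x+W,::-1],None,fx=4,fy=4,interpolation=cv2.INTER_CUBIC)
cv2.imwrite('pics/w2.png',f)
```

```text
(no output)
```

View pics/w2.png

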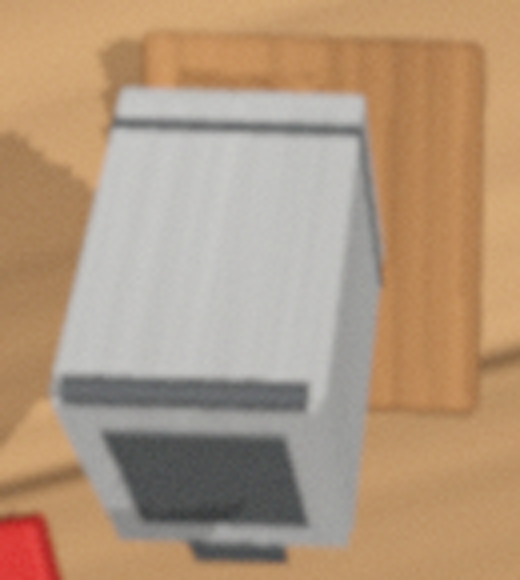

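Emit:
{"method": "step_arm", "body": {"plan": [[[22, 29, 0, -0.02, 100], [44, 57.5, 0, -0.035, 100], [44, 57.5, -30, -0.035, 100], [44, 57.5, -65, -0.035, 100], [44, 57.5, -100, -0.035, 100], [44, 57.5, -130, -0.035, 100], [44, 57.5, -146, -0.035, 100], [44, 57.5, -146, -0.035, 100]]]}}

```text
time: 2.12
tool_pos: [0.4523, -0.1393, 0.0835]
ee_rot: [-3.141, 0.01, -0.302]
wrist_force: [-0.2, 0.5, -0.7]
width: 0.0939
```

Emit:
{"method": "step_arm", "body": {"plan": [[[0, 0, 0, 0, 40], [0, 0, 0, 0, 20], [0, 0, 0, 0, 20], [0, 0, 0, 0, 20], [0, 0, 0, 0, 20], [0, 0, 0, 0, 20]]]}}

```text
time: 2.62
tool_pos: [0.4569, -0.139, 0.0895]
ee_rot: [3.141, -0.002, -0.298]
wrist_force: [0.7, -0.4, -0.2]
width: 0.0575
```

Emit:
{"method": "step_arm", "body": {"plan": [[[0, 0, 0, 0, 0], [0, 0, 0, 0, 0], [0, 0, 0, 0, 0], [0, 0, 0, 0, 0], [0, 0, 0, 0, 0], [0, 0, 0, 0, 0]]]}}

```text
time: 3.12
tool_pos: [0.4571, -0.1378, 0.0893]
ee_rot: [-3.14, -0.001, -0.298]
wrist_force: [0.8, 4.7, 5.2]
width: 0.0497
```

Run:
```python
from bench import robot
o=robot.get_obs();print(o)
```

```text
{'time': 3.1167, 'joint_positions': array([-0.41314162, -0.02217521,  1.71663622,  0.002145  ,  1.44607944,
        1.45493777]), 'qvel': array([ 0.00131563,  0.00109648,  0.00149575, -0.00022602, -0.00010049,
        0.00092308]), 'joint_torque': array([ -2.59841233, -25.59920669, -27.08949029,  -1.78884141,
        -0.47079066,   0.03743452]), 'tool_pos': array([ 0.45712054, -0.13777418,  0.08927442]), 'ee_rot': array([-3.13959990e+00, -1.29093002e-03, -2.97550053e-01]), 'wrist_force': array([0.75205735, 4.65790468, 5.20542024]), 'wrist_torque': array([ 1.08125873, -0.19420284,  0.04349442]), 'width': 0.049670078720953706}
```

Emit:
{"method": "step_arm", "body": {"plan": [[[0, 0, 20, 0, 0], [0, 0, 50, 0, 0], [0, 0, 85, 0, 0], [5, 15, 110, 0.03, 0], [20, 45, 110, 0.09, 0], [37, 80, 110, 0.15, 0], [54, 115, 110, 0.22, 0], [71, 150, 110, 0.2975, 0]]]}}

```text
time: 3.78
tool_pos: [0.5272, 0.0116, 0.1971]
ee_rot: [3.139, 0.002, 0.001]
wrist_force: [0.9, -0.4, -3.1]
width: 0.05
```

Emit:
{"method": "step_arm", "body": {"plan": [[[17, 32, 0, 0, 0], [35, 65, 0, 0, 0], [53, 98, 0, 0, 0], [70, 131, 0, 0, 0], [86, 155, 0, 0, 0], [97, 166, 0, 0, 0], [97, 166, 0, 0, 0], [97, 166, 0, 0, 0]]]}}

```text
time: 4.45
tool_pos: [0.6239, 0.1767, 0.1959]
ee_rot: [3.138, 0.004, -0.0]
wrist_force: [0.3, -0.6, -3.5]
width: 0.0498
```

Run:
```python
from bench import robot,cams
from h import *
o=robot.get_obs();print(o['time'],o['tool_pos'],o['ee_rot'],o['wrist_force'],o['width'],o['joint_positions'].round(2))
im=[]
for n in('side','wrist'):
    s=cams.snapshot(n);c=cam(s,o);f=s['frame'][:,:,::-1].copy()
    if n=='wrist':
        a=np.linspace(0,2*np.pi,60)
        for r in(.064,.07):
            P=np.c_[.551+r*np.cos(a),.178+r*np.sin(a),np.full(60,.075)]
            for u in proj(c,P):cv2.circle(f,tuple(int(v) for v in u.round()),0,(0,0,255),-1)
        im.append(cv2.resize(f,(533,400)))
    else: im.append(cv2.resize(f[200:320,160:240],(267,400),interpolation=cv2.INTER_CUBIC))
cv2.imwrite('pics/j1.png',np.hstack(im))
```

```text
4.45 [0.62392959 0.17673439 0.19589872] [ 3.13847516e+00  3.99283826e-03 -2.46158157e-04] [ 0.28591118 -0.56427286 -3.45049288] 0.049799896642030474 [ 0.19  0.31  1.12 -0.    1.71  1.76]
```

View pics/j1.png

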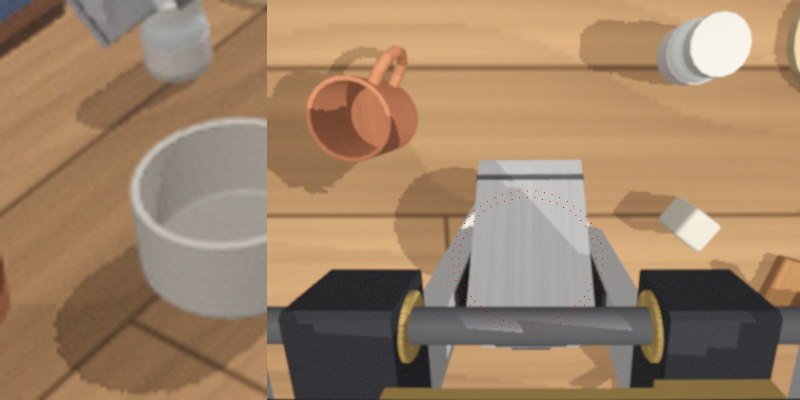

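Emit:
{"method": "step_arm", "body": {"plan": [[[4, 1, -25, 0, 0], [8, 1, -55, 0, 0], [8, 1, -80, 0, 0], [8, 1, -94, 0, 0], [8, 1, -94, 0, 0], [8, 1, -94, 0, 0]]]}}

```text
time: 5.05
tool_pos: [0.6314, 0.1768, 0.1038]
ee_rot: [3.14, 0.002, -0.002]
wrist_force: [0.0, 0.3, -2.5]
width: 0.05
```

Emit:
{"method": "step_arm", "body": {"plan": [[[-7, 0, -1, 0, 0], [-12, 0, -2, 0, 0], [-15, 0, -3, 0, 0], [-18, 0, -4, 0, 0], [-21, 0, -5, 0, 0], [-24, 0, -6, 0, 0], [-24, 0, -6, 0, 0]]]}}

```text
time: 5.63
tool_pos: [0.6111, 0.1784, 0.1006]
ee_rot: [-3.141, -0.009, -0.001]
wrist_force: [4.2, 0.0, -1.0]
width: 0.0501
```

```bash
cat > look.py <<'E'
import sys
from bench import robot,cams
from h import *
o=robot.get_obs();print(o['time'],o['tool_pos'].round(4),o['wrist_force'].round(1),o['wrist_torque'].round(2),o['width'])
im=[]
for n in('scene','side'):
    s=cams.snapshot(n);c=cam(s,o);f=s['frame'][:,:,::-1].copy()
    u=proj(c,o['tool_pos']+[0,0,.018])[0].astype(int)
    x,y=max(0,u[0]-40),max(0,u[1]-40);print(n,x,y)
    im.append(cv2.resize(f[y:y+80,x:x+80],(400,400),interpolation=cv2.INTER_CUBIC))
cv2.imwrite(f'pics/{sys.argv[1]}.png',np.hstack(im))
E
python3 look.py k1
```

```text
5.6333 [0.6111 0.1784 0.1006] [ 4.2  0.  -1. ] [-0.03 -1.03 -0.03] 0.05009795131972182
scene 300 138
side 167 189
```

View pics/k1.png

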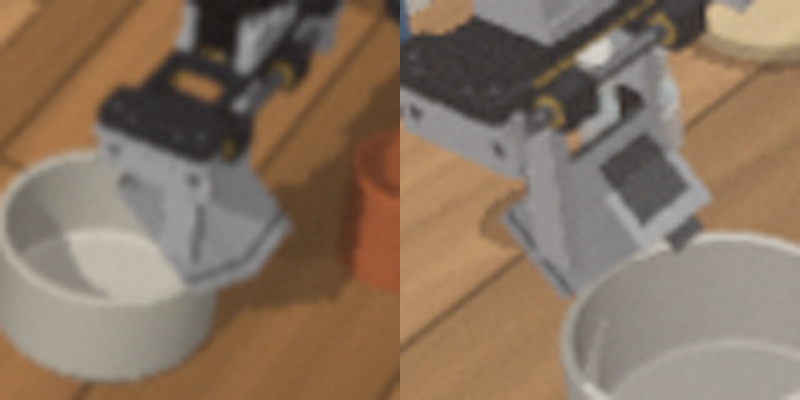

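Emit:
{"method": "step_arm", "body": {"plan": [[[-3, 0, -3, 0, 0], [-6, 0, -6, 0, 0], [-9, 0, -9, 0, 0], [-12, 0, -11, 0, 0], [-15, 0, -13, 0, 0], [-18, 0, -16, 0, 0], [-18, 0, -16, 0, 0]]]}}

```text
time: 6.32
tool_pos: [0.5967, 0.1785, 0.0928]
ee_rot: [-3.14, -0.02, -0.001]
wrist_force: [1.4, -3.1, 20.1]
width: 0.0499
```

Emit:
{"method": "step_arm", "body": {"plan": [[[-3, 0, -3, 0, 0], [-6, 0, -6, 0, 0], [-8, 0, -9, 0, 0], [-9, 0, -12, 0, 0], [-10, 0, -14, 0, 0], [-10, 0, -14, 0, 0], [-10, 0, -14, 0, 0]]]}}

```text
time: 6.9
tool_pos: [0.5832, 0.1786, 0.0767]
ee_rot: [-3.141, -0.01, -0.001]
wrist_force: [-6.0, -2.9, 19.7]
width: 0.0499
```

```bash
python3 look.py k2
```

```text
6.9 [0.5832 0.1786 0.0767] [-6.  -2.9 19.7] [-0.43  0.36 -0.09] 0.04988249741756943
scene 291 141
side 177 201
```

View pics/k2.png

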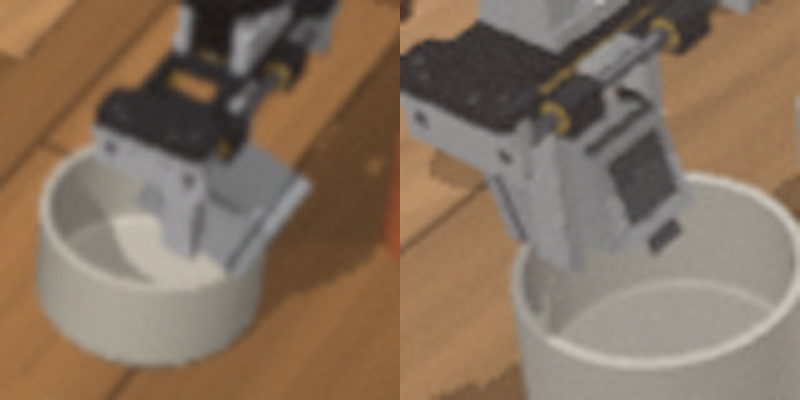

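Emit:
{"method": "step_arm", "body": {"plan": [[[-1, 0, -4, 0, 0], [-1, 0, -8, 0, 0], [-2, 0, -12, 0, 0], [-2, 0, -15, 0, 0], [-3, 0, -18, 0, 0], [-3, 0, -20, 0, 0], [-3, 0, -20, 0, 0], [-3, 0, -20, 0, 0]]]}}

```text
time: 7.67
tool_pos: [0.5777, 0.1786, 0.0542]
ee_rot: [-3.141, -0.003, -0.0]
wrist_force: [-8.6, -2.2, 16.5]
width: 0.0499
```

```bash
python3 look.py k3
```

```text
7.6667 [0.5777 0.1786 0.0542] [-8.6 -2.2 16.5] [-0.31  0.8  -0.03] 0.049877970911883555
scene 289 146
side 180 209
```

View pics/k3.png

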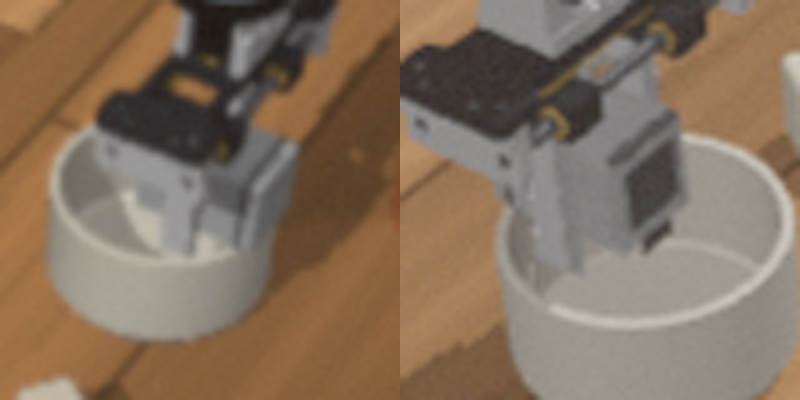

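Run:
```python
from bench import robot,cams
from h import *
im=[]
for n,x,y in(('scene',308,160),('side',195,210)):
    f=cams.snapshot(n)['frame'][:,:,::-1]
    im.append(cv2.resize(f[y:y+60,x:x+50],(400,480),interpolation=cv2.INTER_CUBIC))
cv2.imwrite('pics/k4.png',np.hstack(im))
```

```text
(no output)
```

View pics/k4.png

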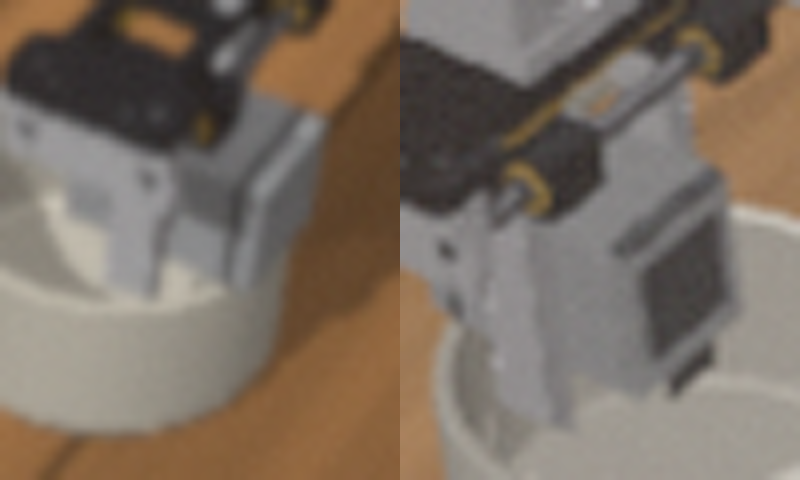

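Run:
```python
from bench import robot,cams
from h import *
S=cam(cams.snapshot('scene'));D=cam(cams.snapshot('side'))
def py(c,uv,y):
    o,v=ray(c,uv);t=(y-o[1])/v[:,1];return (o+v*t[:,None]).round(4)
sc=lambda p:np.array(p)/8+[308-.4,160-.4]
sd=lambda p:(np.array(p)-[400,0])/8+[195-.4,210-.4]
print('sc -y front,rear',py(S,sc([(242,292),(255,195)]),.1536))
print('sc +y front,rear',py(S,sc([(303,225),(325,118)]),.2036))
print('sd +y hinge,front',py(D,sd([(612,240),(655,365)]),.2036))
print('sd -y hinge,front',py(D,sd([(718,172),(740,305)]),.1536))
```

```text
sc -y front,rear [[0.6197 0.1536 0.0725]
 [0.6196 0.1536 0.1214]]
sc +y front,rear [[0.6203 0.2036 0.0673]
 [0.6226 0.2036 0.1226]]
sd +y hinge,front [[0.5469 0.2036 0.1327]
 [0.5359 0.2036 0.0919]]
sd -y hinge,front [[0.5501 0.1536 0.1224]
 [0.5465 0.1536 0.074 ]]
```

Run:
```python
from h import *
for n in('side0','scene0'):
    f=cv2.imread(f'pics/{n}.png');h=cv2.cvtColor(f,cv2.COLOR_BGR2HSV)
    m=(((h[...,0]<5)|(h[...,0]>174))&(h[...,1]>190)).astype('uint8')
    m[:, :0]=0
    cs=[c for c in cv2.findContours(m,cv2.RETR_EXTERNAL,cv2.CHAIN_APPROX_NONE)[0] if cv2.contourArea(c)>150]
    for c in cs:
        print(n,cv2.approxPolyDP(c,1.2,True)[:,0].tolist())
```

```text
side0 [[323, 230], [324, 232], [322, 234], [320, 233], [321, 232], [320, 234], [324, 237], [326, 246], [330, 248], [325, 248], [332, 253], [326, 255], [322, 251], [323, 250], [318, 253], [316, 258], [314, 257], [310, 261], [310, 264], [315, 265], [318, 269], [315, 270], [319, 269], [321, 273], [323, 273], [320, 272], [323, 267], [325, 268], [325, 270], [323, 270], [325, 272], [328, 268], [329, 271], [329, 268], [331, 267], [332, 279], [338, 277], [339, 278], [336, 280], [339, 282], [339, 280], [351, 269], [352, 270], [358, 262], [356, 260], [353, 262], [353, 259], [349, 258], [349, 264], [346, 261], [346, 255], [343, 255], [342, 253], [339, 256], [337, 254], [341, 250], [341, 246], [346, 243], [342, 242], [344, 243], [343, 244], [340, 243], [335, 247], [335, 242], [330, 237], [331, 236], [328, 234], [329, 233], [327, 235], [327, 231], [324, 232]]
scene0 [[234, 182], [228, 187], [234, 195], [221, 206], [220, 209], [226, 213], [240, 209], [247, 220], [261, 206], [246, 197], [251, 190], [243, 193]]
```

Run:
```python
from bench import robot,cams
from h import *
S=cam(cams.snapshot('scene'));D=cam(cams.snapshot('side'))
print(tri(S,[(234,183),(250.5,190.5),(228,187)],D,[(330,236),(346,243),(323,231)]).round(4))
print(plane(S,[(220,207),(247,220),(261,206)],.014).round(3),plane(D,[(310,262),(335,281),(358,262)],.014).round(3))
```

```text
[[ 0.3587  0.016   0.0996  0.0263]
 [ 0.3626  0.0184  0.0747  0.0604]
 [ 0.3693 -0.0009  0.101   0.0583]]
[[ 0.316 -0.028  0.014]
 [ 0.416 -0.028  0.014]
 [ 0.419  0.043  0.014]] [[ 0.41   0.045  0.014]
 [ 0.326  0.07   0.014]
 [ 0.311 -0.018  0.014]]
```

Run:
```python
from bench import robot,cams
from h import *
im=[]
for n in('scene','side'):
    s=cams.snapshot(n);u=proj(cam(s),[.462,-.14,.055])[0].astype(int);x,y=u-[28,30];print(n,x,y)
    im.append(cv2.resize(s['frame'][y:y+60,x:x+56,::-1],(400,428),interpolation=cv2.INTER_CUBIC))
cv2.imwrite('pics/r1.png',np.hstack(im))
```

```text
scene 208 211
side 301 175
```

View pics/r1.png

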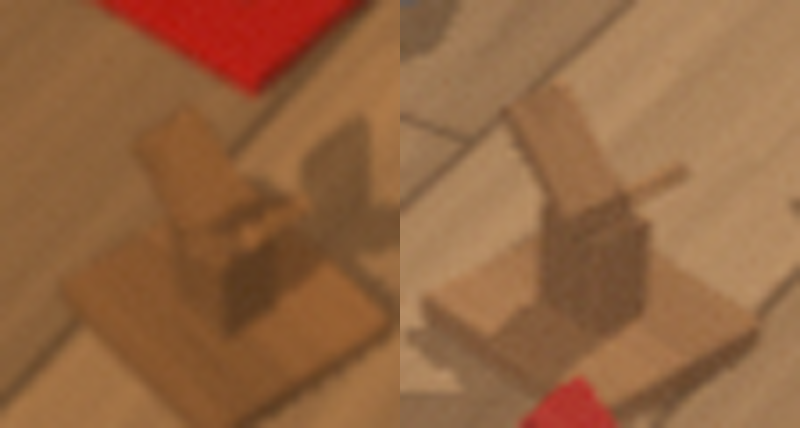

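Run:
```python
from bench import robot,cams
from h import *
S=cam(cams.snapshot('scene'));D=cam(cams.snapshot('side'))
f=400/56
sc=lambda p:np.array(p)/f+[208-.4,211-.4]
sd=lambda p:(np.array(p)-[400,0])/f+[301-.4,175-.4]
T=tri(S,sc([(190,110),(162,128),(303,205),(235,245),(270,225)]),D,sd([(688,172),(685,168),(512,105),(565,80),(538,92)]))
y=-.2975;X=np.array([np.cos(y),np.sin(y)]);Y=np.array([-X[1],X[0]])
for t in T:print(t.round(4),'rest x,y',((t[:2]-[.457,-.138])@X).round(4),((t[:2]-[.457,-.138])@Y).round(4))
```

```text
[ 0.4345 -0.1277  0.0923  0.0196] rest x,y -0.0245 0.0033
[ 0.4343 -0.1366  0.0895  0.0087] rest x,y -0.0221 -0.0053
[ 0.5057 -0.1389  0.0912  0.0011] rest x,y 0.0468 0.0134
[ 0.4968 -0.167   0.0903  0.0026] rest x,y 0.0466 -0.016
[ 0.5016 -0.1529  0.0908  0.0007] rest x,y 0.047 -0.0012
```

Emit:
{"method": "step_arm", "body": {"plan": [[[0, 0, 5, 0, 0], [0, 0, 13, 0, 0], [0, 0, 25, 0, 0], [0, 0, 40, 0, 0], [0, 0, 57, 0, 0], [0, 0, 74, 0, 0], [0, 0, 88, 0, 0], [0, 0, 96, 0, 0]]]}}

```text
time: 8.93
tool_pos: [0.578, 0.1785, 0.1468]
ee_rot: [-3.141, -0.002, -0.001]
wrist_force: [0.1, 0.1, -3.2]
width: 0.0497
```

Emit:
{"method": "step_arm", "body": {"plan": [[[-1, -2, 4, -0.02, 0], [-3, -7, 4, -0.05, 0], [-6, -15, 4, -0.09, 0], [-10, -25, 4, -0.13, 0], [-14, -36, 4, -0.17, 0], [-19, -47, 4, -0.21, 0], [-24, -59, 4, -0.25, 0], [-29, -71, 4, -0.2975, 0]]]}}

```text
time: 9.6
tool_pos: [0.5475, 0.1058, 0.1482]
ee_rot: [3.141, 0.001, -0.303]
wrist_force: [-0.0, -0.2, -2.3]
width: 0.0498
```

Emit:
{"method": "step_arm", "body": {"plan": [[[-5, -12, 0, 0, 0], [-10, -24, 0, 0, 0], [-15, -36, 0, 0, 0], [-20, -48, 0, 0, 0], [-25, -60, 0, 0, 0], [-30, -72, 0, 0, 0], [-35, -84, 0, 0, 0], [-40, -96, 0, 0, 0]]]}}

```text
time: 10.27
tool_pos: [0.5078, 0.0101, 0.1485]
ee_rot: [3.141, -0.0, -0.298]
wrist_force: [-0.1, 0.4, -2.6]
width: 0.0499
```

Emit:
{"method": "step_arm", "body": {"plan": [[[-5, -12, 0, 0, 0], [-10, -24, 0, 0, 0], [-15, -36, 0, 0, 0], [-20, -48, 0, 0, 0], [-25, -60, 0, 0, 0], [-30, -72, 0, 0, 0], [-35, -84, 0, 0, 0], [-40, -96, 0, 0, 0]]]}}

```text
time: 10.93
tool_pos: [0.4678, -0.0858, 0.1485]
ee_rot: [3.141, -0.0, -0.298]
wrist_force: [0.4, 0.4, -3.0]
width: 0.05
```

Emit:
{"method": "step_arm", "body": {"plan": [[[-4, -12, 0, 0, 0], [-8, -22, 0, 0, 0], [-11, -31, 0, 0, 0], [-14, -39, 0, 0, 0], [-16, -45, 0, 0, 0], [-17, -49, 0, 0, 0], [-17, -50, 0, 0, 0], [-17, -50, 0, 0, 0]]]}}

```text
time: 11.6
tool_pos: [0.4515, -0.1348, 0.1485]
ee_rot: [-3.141, 0.0, -0.298]
wrist_force: [-0.6, 0.5, -1.9]
width: 0.05
```

Emit:
{"method": "step_arm", "body": {"plan": [[[0, 0, -6, 0, 0], [0, 0, -15, 0, 0], [0, 0, -26, 0, 0], [0, 0, -37, 0, 0], [0, 0, -48, 0, 0], [0, 0, -57, 0, 0], [0, 0, -64, 0, 0], [0, 0, -68, 0, 0]]]}}

```text
time: 12.27
tool_pos: [0.4506, -0.1344, 0.0788]
ee_rot: [-3.141, 0.002, -0.298]
wrist_force: [0.2, -0.2, -2.3]
width: 0.0494
```

Run:
```python
from bench import robot,cams
from h import *
o=robot.get_obs();print(o['time'],o['tool_pos'],o['wrist_force'],o['wrist_torque'])
cs=[]
for n in('scene','side'):
    s=cams.snapshot(n);c=cam(s);f=s['frame'];u=proj(c,[.457,-.138,.115])[0];cs.append(u)
    cv2.imwrite(f'pics/q_{n}.png',f[:,:,::-1])
print(cs)
```

```text
12.2667 [ 0.4506058  -0.13437148  0.07877197] [ 0.21738288 -0.20828483 -2.27802979] [ 0.05941979  0.05203216 -0.02842309]
[array([234.64390342, 225.72375838]), array([331.96225052, 187.38889327])]
```

Not in contact yet. I'll lower slowly until the force shows it, about 70 mm expected.

Emit:
{"method": "step_arm", "body": {"plan": [[[0, 0, -3, 0, 0], [0, 0, -6, 0, 0], [0, 0, -8, 0, 0], [0, 0, -9, 0, 0], [0, 0, -9, 0, 0]]]}}

```text
time: 12.78
tool_pos: [0.4513, -0.1347, 0.0714]
ee_rot: [3.142, 0.0, -0.298]
wrist_force: [-0.1, 0.3, -2.9]
width: 0.0501
```

Emit:
{"method": "step_arm", "body": {"plan": [[[0, 0, -2, 0, 0], [0, 0, -4, 0, 0], [0, 0, -6, 0, 0], [0, 0, -6, 0, 0]]]}}

```text
time: 13.12
tool_pos: [0.452, -0.135, 0.0696]
ee_rot: [3.141, -0.003, -0.298]
wrist_force: [-8.0, 2.8, 15.2]
width: 0.0501
```

Emit:
{"method": "step_arm", "body": {"plan": [[[-2, 0.6, 0, 0, 0], [-4, 1.2, 0, 0, 0], [-6, 1.8, 0, 0, 0], [-6, 1.8, 0, 0, 0]]]}}

```text
time: 13.45
tool_pos: [0.4494, -0.1345, 0.0696]
ee_rot: [3.141, -0.011, -0.298]
wrist_force: [3.3, -1.0, 6.1]
width: 0.0499
```

Emit:
{"method": "step_arm", "body": {"plan": [[[0, 0, -2, 0, 0], [0, 0, -4, 0, 0], [0, 0, -6, 0, 0], [0, 0, -6, 0, 0]]]}}

```text
time: 13.78
tool_pos: [0.4509, -0.135, 0.0678]
ee_rot: [3.14, -0.015, -0.298]
wrist_force: [-1.6, 1.4, 22.5]
width: 0.0497
```

Run:
```python
from bench import robot,cams
from h import *
o=robot.get_obs();print(o['time'],o['tool_pos'],o['wrist_force'],o['wrist_torque'])
# dark lid panel & bottom trim in side view
s=cams.snapshot('side');f=s['frame'];x,y=305,160
h=cv2.cvtColor(f,cv2.COLOR_RGB2HSV)[y:y+50,x:x+60]
m=((h[...,1]<70)&(h[...,2]<100)).astype('uint8')
n,l,st,ce=cv2.connectedComponentsWithStats(m)
for i in range(1,n):
    if st[i,4]>15:
        pts=np.argwhere(l==i)[:,::-1].astype(np.float32)+[x,y];print(st[i],cv2.boxPoints(cv2.minAreaRect(pts.astype(np.float32))).round(1).tolist())
cv2.imwrite('pics/q2.png',np.hstack([cv2.resize(f[y-10:y+50,x:x+60,::-1],(400,400)),cv2.resize(cams.snapshot('scene')['frame'][195:255,205:265,::-1],(400,400))]))
```

```text
13.7833 [ 0.45092979 -0.13497836  0.06781976] [-1.60718964  1.44456701 22.52388527] [0.4239033  0.66511667 0.02056272]
[  0   0  57  24 585] [[304.70001220703125, 161.39999389648438], [360.8999938964844, 159.5], [361.70001220703125, 181.89999389648438], [305.3999938964844, 183.8000030517578]]
[31 22 13  7 29] [[335.6000061035156, 187.1999969482422], [347.20001220703125, 181.39999389648438], [348.0, 183.0], [336.3999938964844, 188.8000030517578]]
[ 33  27  10  15 117] [[338.0, 187.0], [347.0, 187.0], [347.0, 201.0], [338.0, 201.0]]
```

Emit:
{"method": "step_arm", "body": {"plan": [[[0, 0, 0, 0, 56], [0, 0, 0, 0, 58], [0, 0, 0, 0, 62], [0, 0, 0, 0, 66], [0, 0, 0, 0, 70]]]}}

```text
time: 14.3
tool_pos: [0.4449, -0.1328, 0.0588]
ee_rot: [-3.142, 0.001, -0.298]
wrist_force: [-0.7, 0.0, 0.2]
width: 0.0643
```

```bash
cat > panel.py <<'E'
from bench import robot,cams
from h import *
o=robot.get_obs();print(o['time'],o['tool_pos'],o['wrist_force'],o['width'])
s=cams.snapshot('side');c=cam(s);f=s['frame'];x,y=305,160
h=cv2.cvtColor(f,cv2.COLOR_RGB2HSV)[y:y+50,x:x+60]
m=((h[...,1]<70)&(h[...,2]<100)).astype('uint8')
n,l,st,ce=cv2.connectedComponentsWithStats(m)
for i in range(1,n):
    if st[i,4]>8:print(st[i]+[x,y,0,0,0],ce[i]+[x,y])
a=cv2.imread('pics/side0.png');h=cv2.cvtColor(a,cv2.COLOR_BGR2HSV)[y:y+50,x:x+60]
m=((h[...,1]<70)&(h[...,2]<100)).astype('uint8');n,l,st,ce=cv2.connectedComponentsWithStats(m)
for i in range(1,n):
    if st[i,4]>8:print('t0',st[i]+[x,y,0,0,0],ce[i]+[x,y])
E
python3 panel.py
```

```text
14.3 [ 0.44488567 -0.13275441  0.05876505] [-0.70612612  0.02904343  0.15236383] 0.06427426783064838
[305 160  60  29 640] [331.025    172.046875]
[336 181  13   8  30] [341.96666667 184.5       ]
[324 183   3   4   9] [324.66666667 184.44444444]
[338 186  10  16 117] [342.48717949 193.55555556]
[340 202   6   4  11] [342.27272727 203.54545455]
t0 [305 167   9   8  26] [308.03846154 170.23076923]
t0 [332 179  14  15 123] [339.04065041 185.76422764]
t0 [342 195   5   4  14] [344.14285714 196.64285714]
t0 [360 198   5   6  16] [362.125 200.375]
```

Run:
```python
from bench import robot,cams
from h import *
D=cam(cams.snapshot('side'))
y=-.2975;X=np.array([np.cos(y),np.sin(y),0]);Y=np.array([-X[1],X[0],0]);s0=np.array([.457,-.138,0])
def q(uv):
    o,v=ray(D,[uv]);t=-((o-s0)@Y)/(v[0]@Y);p=o+v[0]*t;return np.array([(p-s0)@X,p[2]])*1e3
a,b=q((339.04,185.76)),q((342.49,193.56));a2,b2=q((344.14,196.64)),q((342.27,203.55))
print('panel t0',a,'now',b,'tab t0',a2,'now',b2)
off=np.array([-26.9,133.9])-a
print('corrected lid centre now',b+off)
for th in(65,70,75,80,85):
    t=np.radians(th);k=np.tan(t);aa=29.7*(k-1)/(k+1);xv=np.array([np.cos(t),np.sin(t)]);zv=np.array([-np.sin(t),np.cos(t)])
    cen=np.array([9+aa,62+aa])+25*xv+38*zv;print(th,'centre',cen.round(1),'lid',(cen+38*zv).round(1),'tab',(cen+39*zv-30*xv).round(1))
```

```text
panel t0 [-25.55591152 132.73025502] now [-39.41268303 115.65730353] tab t0 [-45.91000729 109.43587314] now [-40.7300613   84.95177147]
corrected lid centre now [-40.75677152 116.82704851]
65 centre [ -4.1 111.5] lid [-38.5 127.6] tab [-52.1 100.8]
70 centre [ -4.3 112.3] lid [-40.  125.3] tab [-51.2  97.5]
75 centre [ -4.1 113.1] lid [-40.8 123. ] tab [-49.5  94.2]
80 centre [ -3.3 114. ] lid [-40.7 120.6] tab [-46.9  91.2]
85 centre [ -1.8 115.1] lid [-39.6 118.4] tab [-43.2  88.7]
```

Emit:
{"method": "step_arm", "body": {"plan": [[[0, 0, 0, 0, 78], [0, 0, 0, 0, 78], [4, -1, 15, 0, 78], [8, -2.4, 30, 0, 78], [10.6, -3.2, 45, 0, 78], [10.6, -3.2, 60, 0, 78], [10.6, -3.2, 60, 0, 78], [10.6, -3.2, 60, 0, 78]]]}}

```text
time: 15.07
tool_pos: [0.4565, -0.1363, 0.12]
ee_rot: [3.141, -0.002, -0.298]
wrist_force: [-0.0, 0.5, -0.8]
width: 0.0732
```

Emit:
{"method": "step_arm", "body": {"plan": [[[0, 0, 0, 0, 40], [0, 0, 0, 0, 0], [0, 0, 0, 0, 0], [0, 0, 0, 0, 0], [0, 0, 0, 0, 0], [0, 0, 0, 0, 0], [0, 0, 0, 0, 0], [0, 0, 0, 0, 0]]]}}

```text
time: 15.73
tool_pos: [0.4555, -0.1359, 0.1188]
ee_rot: [-3.141, 0.001, -0.298]
wrist_force: [0.1, -0.1, -1.9]
width: 0.0498
```

```bash
python3 panel.py
```

```text
15.7333 [ 0.45553187 -0.13592609  0.1188218 ] [ 0.13730801 -0.08747023 -1.9381572 ] 0.04975709962473036
[321 160  14   5  34] [327.38235294 161.23529412]
[338 160   5  18  61] [339.90163934 168.63934426]
[305 168   8   7  16] [307.8125 170.8125]
[335 182  13   7  27] [340.77777778 185.14814815]
[338 186  10  16 110] [342.09090909 193.69090909]
[360 199   5   4  11] [362.36363636 200.18181818]
[340 202   5   4  11] [342.09090909 203.54545455]
t0 [305 167   9   8  26] [308.03846154 170.23076923]
t0 [332 179  14  15 123] [339.04065041 185.76422764]
t0 [342 195   5   4  14] [344.14285714 196.64285714]
t0 [360 198   5   6  16] [362.125 200.375]
```

Emit:
{"method": "step_arm", "body": {"plan": [[[0, 0, 4, 0, 0], [0, 0, 11, 0, 0], [0, 0, 21, 0, 0], [0, 0, 32, 0, 0], [0, 0, 43, 0, 0], [0, 0, 53, 0, 0], [1, 2, 60, 0, 0], [3, 7, 64, 0.01, 0]]]}}

```text
time: 16.45
tool_pos: [0.4597, -0.1296, 0.1856]
ee_rot: [3.141, -0.003, -0.289]
wrist_force: [0.2, -1.1, -2.8]
width: 0.0496
```

Emit:
{"method": "step_arm", "body": {"plan": [[[4, 10, 2, 0.03, 0], [9, 22, 2, 0.05, 0], [14, 34, 2, 0.08, 0], [19, 46, 2, 0.11, 0], [24, 58, 2, 0.14, 0], [29, 70, 2, 0.17, 0], [34, 82, 2, 0.2, 0], [39, 94, 2, 0.23, 0]]]}}

```text
time: 17.12
tool_pos: [0.498, -0.0334, 0.1848]
ee_rot: [-3.141, 0.001, -0.055]
wrist_force: [0.7, -0.8, -3.0]
width: 0.0493
```

Emit:
{"method": "step_arm", "body": {"plan": [[[5, 12, 0, 0.02, 0], [10, 24, 0, 0.04, 0], [15, 36, 0, 0.0575, 0], [20, 48, 0, 0.0575, 0], [25, 60, 0, 0.0575, 0], [30, 72, 0, 0.0575, 0], [35, 84, 0, 0.0575, 0], [40, 96, 0, 0.0575, 0]]]}}

```text
time: 17.78
tool_pos: [0.5384, 0.0621, 0.1854]
ee_rot: [3.142, 0.0, -0.001]
wrist_force: [0.4, 0.4, -2.7]
width: 0.0496
```

Emit:
{"method": "step_arm", "body": {"plan": [[[5, 12, 0, 0, 0], [10, 24, 0, 0, 0], [15, 36, 0, 0, 0], [20, 48, 0, 0, 0], [25, 60, 0, 0, 0], [30, 72, 0, 0, 0], [35, 84, 0, 0, 0], [39, 95, 0, 0, 0]]]}}

```text
time: 18.45
tool_pos: [0.5775, 0.1572, 0.1854]
ee_rot: [-3.142, 0.0, -0.001]
wrist_force: [0.2, -1.0, -3.2]
width: 0.0494
```

Emit:
{"method": "step_arm", "body": {"plan": [[[3, 9, 0, 0, 0], [5, 16, -4, 0, 0], [6, 20, -14, 0, 0], [6, 21, -28, 0, 0], [6, 21, -43, 0, 0], [6, 21, -56, 0, 0], [6, 21, -64, 0, 0], [6, 21, -66, 0, 0]]]}}

```text
time: 19.12
tool_pos: [0.5814, 0.1763, 0.1165]
ee_rot: [3.14, 0.005, -0.001]
wrist_force: [-0.4, -0.1, -3.2]
width: 0.05
```

Emit:
{"method": "step_arm", "body": {"plan": [[[0, 0, -4, 0, 0], [0, 0, -9, 0, 0], [-2, 0, -14, 0, 0], [-4, 0, -19, 0, 0], [-7, 0, -23, 0, 0], [-10, 0, -27, 0, 0], [-10, 0, -27, 0, 0]]]}}

```text
time: 19.7
tool_pos: [0.5744, 0.1769, 0.0966]
ee_rot: [-3.141, -0.006, -0.001]
wrist_force: [-3.8, -0.3, 7.3]
width: 0.0499
```

Emit:
{"method": "step_arm", "body": {"plan": [[[-1, 0, -3, 0, 0], [-3, 0, -7, 0, 0], [-5, 0, -11, 0, 0], [-6, 0, -15, 0, 0], [-7, 0, -18, 0, 0], [-7, 0, -18, 0, 0], [-7, 0, -18, 0, 0]]]}}

```text
time: 20.28
tool_pos: [0.5667, 0.1771, 0.078]
ee_rot: [-3.141, -0.004, -0.001]
wrist_force: [-3.7, -0.4, 8.4]
width: 0.05
```

```bash
python3 look.py m1
python3 - <<'E'
import cv2
a=cv2.imread('pics/m1.png')
E
```

```text
20.2833 [0.5667 0.1771 0.078 ] [-3.7 -0.4  8.4] [-0.25  0.48 -0.1 ] 0.04997634721389484
scene 286 139
side 183 202
```

Emit:
{"method": "step_arm", "body": {"plan": [[[-1, 0, -4, 0, 0], [-2, 0, -8, 0, 0], [-3, 0, -11, 0, 0], [-3, 0, -11, 0, 0], [-3, 0, -11, 0, 0], [-3, 0, -5, 0, 0], [-3, 0, 5, 0, 0], [-3, 0, 17, 0, 0]]]}}

```text
time: 21.05
tool_pos: [0.5623, 0.1768, 0.0916]
ee_rot: [3.141, 0.001, -0.001]
wrist_force: [0.1, 0.1, -2.4]
width: 0.0497
```

Emit:
{"method": "step_arm", "body": {"plan": [[[0, 0, 6, 0, 0], [0, 0, 15, 0, 0], [0, 0, 20, 0, 0], [0, 0, 15, 0, 0], [0, 0, 20, 0, 0], [0, 0, 20, 0, 0], [0, 0, 20, 0, 0]]]}}

```text
time: 21.63
tool_pos: [0.5628, 0.1768, 0.111]
ee_rot: [3.141, 0.001, -0.001]
wrist_force: [0.3, -0.2, -1.5]
width: 0.0494
```

Run:
```python
from bench import robot,cams
from h import *
o=robot.get_obs();print(o['time'],o['tool_pos'],o['wrist_force'],o['wrist_torque'])
im=[]
for n in('scene','side'):
    s=cams.snapshot(n);c=cam(s);u=proj(c,[.56,.178,.075])[0].astype(int);x,y=u-[33,38];print(n,x,y)
    im.append(cv2.resize(s['frame'][y:y+76,x:x+66,::-1],(400,460),interpolation=cv2.INTER_CUBIC))
cv2.imwrite('pics/m2.png',np.hstack(im))
# bright-ball blobs: pixels in jar floor region, side view
s=cams.snapshot('side');c=cam(s);g=cv2.cvtColor(s['frame'],cv2.COLOR_RGB2GRAY)
a=np.linspace(0,6.28,40)
poly=proj(c,np.c_[.551+.06*np.cos(a),.178+.06*np.sin(a),np.full(40,.02)]).astype(np.int32)
m=np.zeros_like(g);cv2.fillPoly(m,[poly],1)
g0=cv2.cvtColor(cv2.imread('pics/side0.png'),cv2.COLOR_BGR2GRAY)
d=cv2.absdiff(g,g0)*m;print('changed px',(d>20).sum(),'brighter',((g.astype(int)-g0>15)&(m>0)).sum(),'area',m.sum())
```

```text
21.6333 [0.56276897 0.17682437 0.11097545] [ 0.31318405 -0.23686832 -1.54379708] [ 0.05272204 -0.00071233  0.01230803]
scene 291 145
side 193 213
changed px 164 brighter 41 area 1391
```

View pics/m2.png

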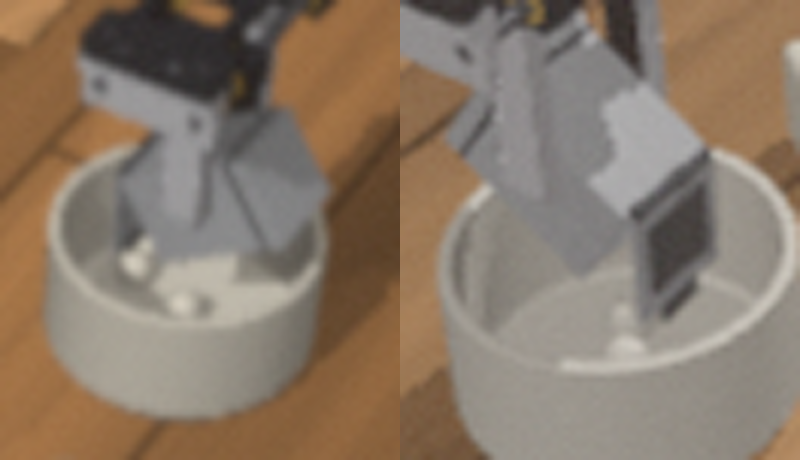

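Run:
```python
from bench import robot,cams
from h import *
S=cam(cams.snapshot('scene'));D=cam(cams.snapshot('side'))
k=560/800
print(tri(S,np.array([(545,258),(506,357),(428,332)])*k,D,np.array([(207,402),(303,298),(377,328)])*k).round(3))
```

```text
[[0.687 0.329 0.032 0.004]
 [0.741 0.024 0.035 0.001]
 [0.576 0.009 0.021 0.   ]]
```

Emit:
{"method": "step_arm", "body": {"plan": [[[0, 0, 6, 0, 0], [2, 1, 14, 0, 0], [8, 1, 19, 0, 0], [18, 1, 20, 0, 0], [30, 1, 20, 0, 0], [42, 1, 20, 0, 0], [52, 1, 20, 0, 0], [52, 1, 20, 0, 0]]]}}

```text
time: 22.55
tool_pos: [0.6173, 0.1777, 0.1321]
ee_rot: [-3.142, -0.002, -0.001]
wrist_force: [0.2, -0.5, -2.1]
width: 0.0498
```

Emit:
{"method": "step_arm", "body": {"plan": [[[0, 0, -8, 0, 0], [0, 0, -16, 0, 0], [4, 0, -18, 0, 0], [8, 0, -20, 0, 0], [13, 0, -22, 0, 0], [19, 0, -24, 0, 0], [25, 0, -26, 0, 0], [31, 0, -30, 0, 0]]]}}

```text
time: 23.22
tool_pos: [0.6459, 0.1781, 0.1041]
ee_rot: [-3.141, -0.0, -0.0]
wrist_force: [-3.5, -0.3, 6.6]
width: 0.05
```

Emit:
{"method": "step_arm", "body": {"plan": [[[3, 0, -3, 0, 0], [6, 0, -5, 0, 0], [9, 0, -8, 0, 0], [12, 0, -11, 0, 0], [15, 0, -15, 0, 0], [18, 0, -19, 0, 0], [18, 0, -19, 0, 0]]]}}

```text
time: 23.8
tool_pos: [0.6664, 0.178, 0.0855]
ee_rot: [-3.141, -0.006, -0.001]
wrist_force: [1.1, 0.0, 4.9]
width: 0.0498
```

Run:
```python
from bench import robot,cams
from h import *
o=robot.get_obs();print(o['time'],o['tool_pos'],o['wrist_force'])
s=cams.snapshot('side');c=cam(s);f=s['frame']
u=proj(c,[.63,.178,.10])[0].astype(int);x,y=u-[35,35];print(u)
h=cv2.cvtColor(f,cv2.COLOR_RGB2HSV)[y:y+80,x:x+80]
m=((h[...,1]<70)&(h[...,2]<100)).astype('uint8')
n,l,st,ce=cv2.connectedComponentsWithStats(m)
def q(uv):
    o,v=ray(c,[uv]);t=(.178-o[1])/v[0,1];p=o+v[0]*t;return p[[0,2]].round(4)
for i in range(1,n):
    if st[i,4]>8:print(st[i]+[x,y,0,0,0],q(ce[i]+[x,y]))
```

```text
23.8 [0.66639559 0.17802456 0.08550533] [1.1086376  0.03355605 4.92958641]
[202 232]
[167 197  16  16 154] [0.7182 0.1528]
[178 197  19  16  88] [0.677  0.1629]
[194 204   6  13  51] [0.6393 0.1633]
[199 226   7   5  10] [0.628  0.1144]
[203 227  12  18 129] [0.6112 0.0998]
[209 244   5   6  16] [0.6077 0.0671]
```

Emit:
{"method": "step_arm", "body": {"plan": [[[3, 0, 8, 0, 0], [6, 0, 20, 0, 0], [8, 0, 35, 0, 0], [8, 0, 50, 0, 0], [8, 0, 65, 0, 0], [8, 0, 80, 0, 0], [8, 0, 85, 0, 0], [8, 0, 85, 0, 0]]]}}

```text
time: 24.52
tool_pos: [0.6732, 0.1781, 0.1702]
ee_rot: [-3.141, -0.004, -0.001]
wrist_force: [-0.0, -1.1, -2.1]
width: 0.0499
```

Run:
```python
from bench import robot,cams
from h import *
o=robot.get_obs();print(o['time'],o['tool_pos'],o['wrist_force'])
s=cams.snapshot('side');c=cam(s);f=s['frame']
u=proj(c,o['tool_pos']-[.035,0,0])[0].astype(int);x,y=u-[35,35];print(u)
h=cv2.cvtColor(f,cv2.COLOR_RGB2HSV)[y:y+80,x:x+80]
m=((h[...,1]<70)&(h[...,2]<100)).astype('uint8')
n,l,st,ce=cv2.connectedComponentsWithStats(m)
def q(uv):
    o,v=ray(c,[uv]);t=(.178-o[1])/v[0,1];p=o+v[0]*t;return p[[0,2]].round(4)
for i in range(1,n):
    if st[i,4]>8:print(st[i]+[x,y,0,0,0],q(ce[i]+[x,y]))
# ball count: bright blobs inside jar, both views
for nm in('scene','side'):
    s=cams.snapshot(nm);c=cam(s);a=np.linspace(0,6.28,40)
    poly=proj(c,np.c_[.551+.058*np.cos(a),.178+.058*np.sin(a),np.full(40,.012)]).astype(np.int32)
    f0=cv2.imread(f'pics/{nm}0.png')[:,:,::-1];g=s['frame'].astype(int).sum(2)-f0.astype(int).sum(2)
    m=np.zeros(g.shape,np.uint8);cv2.fillPoly(m,[poly],1)
    b=((g>25)&(m>0)).astype('uint8');nn,l,st,ce=cv2.connectedComponentsWithStats(b)
    print(nm,[(st[i,4],plane(c,[ce[i]],.018)[0,:2].round(3).tolist()) for i in range(1,nn) if st[i,4]>3])
    x,y=poly.min(0)-4;x2,y2=poly.max(0)+4
    cv2.imwrite(f'pics/b_{nm}.png',s['frame'][y:y2,x:x2,::-1])
```

```text
24.5167 [0.67323013 0.17809083 0.1702499 ] [-0.00670181 -1.10252793 -2.09389874]
[196 207]
[161 172  11   9  44] [0.7223 0.2311]
[172 172   9   8  50] [0.6885 0.2421]
[187 173   6  14  61] [0.6461 0.2448]
[192 191  13  10  25] [0.6269 0.2077]
[196 196  12  19 149] [0.6207 0.1836]
[201 214   5   6  16] [0.6208 0.1507]
scene [(np.int32(17), [0.514, 0.195]), (np.int32(11), [0.55, 0.179])]
side [(np.int32(1260), [0.547, 0.184])]
```

Emit:
{"method": "step_arm", "body": {"plan": [[[-8, -12, 0, -0.02, 0], [-22, -32, 0, -0.05, 0], [-38, -56, 0, -0.1, 0], [-54, -80, 0, -0.15, 0], [-70, -104, 0, -0.2, 0], [-86, -128, 0, -0.25, 0], [-102, -152, 0, -0.2975, 0], [-118, -176, 0, -0.2975, 0]]]}}

```text
time: 25.33
tool_pos: [0.5522, 0.0009, 0.1659]
ee_rot: [3.141, 0.003, -0.3]
wrist_force: [0.7, -0.2, -1.6]
width: 0.0502
```

Emit:
{"method": "step_arm", "body": {"plan": [[[-16, -24, 0, 0, 0], [-32, -47, 0, 0, 0], [-48, -70, 0, 0, 0], [-62, -91, 0, 0, 0], [-75, -111, 0, 0, 0], [-87, -128, 0, 0, 0], [-95, -139, -5, 0, 0], [-96, -141, -15, 0, 0]]]}}

```text
time: 26.0
tool_pos: [0.457, -0.1409, 0.1524]
ee_rot: [3.14, -0.001, -0.301]
wrist_force: [0.5, 0.6, -2.3]
width: 0.0497
```

```bash
python3 panel.py
python3 - <<'E'
from h import *
from bench import cams
D=cam(cams.snapshot('side'))
E
```

```text
26.0 [ 0.45698046 -0.14092606  0.15243062] [ 0.53165375  0.60031629 -2.2689353 ] 0.04972301789853817
[305 167   9   7  19] [308.47368421 170.21052632]
[340 167  14   6  29] [346.24137931 169.4137931 ]
[343 171  10  16 125] [347.504 178.648]
[345 187   5   5  14] [347.14285714 189.21428571]
[360 198   5   5  11] [362.18181818 200.09090909]
t0 [305 167   9   8  26] [308.03846154 170.23076923]
t0 [332 179  14  15 123] [339.04065041 185.76422764]
t0 [342 195   5   4  14] [344.14285714 196.64285714]
t0 [360 198   5   6  16] [362.125 200.375]
```

Emit:
{"method": "step_arm", "body": {"plan": [[[2, 2.3, -7, 0, 0], [2, 2.3, -15, 0, 0], [2, 2.3, -21, 0, 0], [2, 2.3, -26, 0, 0], [2, 2.3, -30, 0, 0], [2, 2.3, -33, 0, 0], [2, 2.3, -33, 0, 0]]]}}

```text
time: 26.68
tool_pos: [0.4597, -0.1365, 0.1186]
ee_rot: [-3.142, 0.001, -0.298]
wrist_force: [0.3, 0.8, -2.1]
width: 0.0497
```

Emit:
{"method": "step_arm", "body": {"plan": [[[0, 0, -2, 0, 0], [0, 0, -4, 0, 0], [1, 0, -6, 0, 0], [1, 0, -6, 0, 0]]]}}

```text
time: 27.02
tool_pos: [0.4609, -0.1368, 0.1132]
ee_rot: [3.142, 0.0, -0.298]
wrist_force: [-0.9, -0.5, -1.3]
width: 0.0501
```

Emit:
{"method": "step_arm", "body": {"plan": [[[1, -0.3, -1, 0, 0], [2, -0.6, -2, 0, 0], [3, -1, -3, 0, 0], [4, -1.3, -4, 0, 0], [5, -1.6, -5, 0, 0], [6, -1.8, -6, 0, 0], [6, -1.8, -7, 0, 0], [6, -1.8, -7, 0, 0]]]}}

```text
time: 27.68
tool_pos: [0.4669, -0.1386, 0.1062]
ee_rot: [3.142, 0.001, -0.298]
wrist_force: [0.3, -0.1, -2.4]
width: 0.0497
```

```bash
python3 panel.py
```

```text
27.6833 [ 0.46685926 -0.1385634   0.10618738] [ 0.25843028 -0.05007833 -2.39973948] 0.04968714981272076
[308 160  15   6  40] [316.375 161.825]
[323 160   8   8  36] [326.88888889 162.5       ]
[334 163   5  13  44] [336.47727273 169.11363636]
[305 170   5   5   9] [306.77777778 171.88888889]
[336 181  13   7  29] [341.65517241 184.20689655]
[338 186  10  15 116] [342.71551724 193.12931034]
[360 198   5   6   9] [362.33333333 200.44444444]
[341 202   5   4  11] [343.         203.18181818]
t0 [305 167   9   8  26] [308.03846154 170.23076923]
t0 [332 179  14  15 123] [339.04065041 185.76422764]
t0 [342 195   5   4  14] [344.14285714 196.64285714]
t0 [360 198   5   6  16] [362.125 200.375]
```

Emit:
{"method": "step_arm", "body": {"plan": [[[0, 0, -2, 0, 0], [0, 0, -4, 0, 0], [0, 0, -5, 0, 0], [0, 0, -5, 0, 0]]]}}

```text
time: 28.07
tool_pos: [0.4673, -0.1387, 0.1033]
ee_rot: [3.141, -0.001, -0.298]
wrist_force: [-2.3, 0.7, 5.3]
width: 0.0501
```

```bash
python3 panel.py | grep -v t0
python3 - <<'E'
from h import *
from bench import cams
s=cams.snapshot('scene');c=cam(s);f=s['frame']
y=-.2975;X=np.array([np.cos(y),np.sin(y),0]);Y=np.array([-X[1],X[0],0]);s0=np.array([.457,-.138,0])
def W(th,cx,cz,xs,zs,yy):
    t=np.radians(th);p=np.array([cx,cz])+xs*np.array([np.cos(t),np.sin(t)])+zs*np.array([-np.sin(t),np.cos(t)])
    return s0+X*p[0]/1e3+Y*yy/1e3+np.array([0,0,p[1]/1e3])
for th,cx,cz in((45,0,107),(65,-4,111.5),(83,-2.5,114.5)):
    print(th,proj(c,[W(th,cx,cz,a,-38,b) for a,b in((25,-25),(25,25),(-25,-25),(-25,25))]).round(0).tolist())
g=f[205:265,205:260].astype(int);sat=g.max(2)-g.min(2)
for r in range(0,60,2):print(205+r,''.join('#' if sat[r,q]<28 and g[r,q].mean()>=105 else ('o' if sat[r,q]<28 else '.') for q in range(55)))
E
```

```text
28.0667 [ 0.46730233 -0.13874626  0.10328027] [-2.33719925  0.66555857  5.26101701] 0.050063636457545066
[306 160  17   7  57] [315.52631579 162.03508772]
[323 160  11   8  47] [327.17021277 162.65957447]
[334 164   5  13  43] [336.55813953 169.97674419]
[336 182  13   7  25] [341.6  185.16]
[338 187  10  16 117] [342.54700855 194.05982906]
[360 198   5   6  10] [362.3 200.4]
[341 203   4   4   9] [342.33333333 204.44444444]
45 [[238.0, 244.0], [253.0, 235.0], [230.0, 245.0], [245.0, 236.0]]
65 [[236.0, 238.0], [252.0, 229.0], [233.0, 245.0], [247.0, 236.0]]
83 [[235.0, 234.0], [251.0, 224.0], [235.0, 245.0], [250.0, 236.0]]
205 oooooooooooooooooooooooooooo..........ooooooo..........
207 oooooooooooooooooooooooooo.o.......oooooooooo..........
209 oooooooooooooooooooooo..oooooooooo....ooooooo..........
211 oooooooooooooooooooo.oooooooooooo......oooo#o..........
213 ##oooooooooooooooooo.ooooooooooo###....ooooo#..........
215 ####ooooooooooooooooo..ooooooooo#####..ooooo#..........
217 ..####oooooooooooooooo..ooooooo#######oooooo##.........
219 ....####ooooo##ooooooooooooo#############oo
[... 632 characters left out ...]
.............o###ooooo..................
243 ..............................##oo.....................
245 .......................................................
247 .......................................................
249 .......................................................
251 .......................................................
253 .......................................................
255 .......................................................
257 .......................................................
259 .......................................................
261 .......................................................
263 .......................................................
```

Emit:
{"method": "step_arm", "body": {"plan": [[[0, 0, 0, 0, 60], [0, 0, 0, 0, 66], [0, 0, 0, 0, 74], [0, 0, 0, 0, 80], [0, 0, 20, 0, 80], [0, 0, 40, 0, 80], [5, -2, 60, 0, 0], [15, -6, 70, 0, 0]]]}}

```text
time: 28.83
tool_pos: [0.4826, -0.1448, 0.1742]
ee_rot: [3.141, -0.004, -0.298]
wrist_force: [0.4, 0.9, 0.3]
width: 0.0652
```

Emit:
{"method": "step_arm", "body": {"plan": [[[13, -5, 0, 0, 0], [13, -5, 0, 0, 0], [13, -5, 0, 0, 0], [13, -5, 0, 0, 0], [13, -5, 0, 0, 0], [13, -5, 0, 0, 0], [13, -5, 0, 0, 0], [13, -5, 0, 0, 0]]]}}

```text
time: 29.5
tool_pos: [0.4947, -0.1495, 0.1714]
ee_rot: [3.141, 0.0, -0.298]
wrist_force: [-1.7, 0.7, 0.0]
width: 0.0121
```

```bash
python3 panel.py | grep -v t0
```

```text
29.5 [ 0.49467397 -0.14949839  0.17138534] [-1.65253067  0.66735754  0.02339338] 0.01209794991424348
[323 160   4   4  12] [324.66666667 161.08333333]
[305 167   9   7  23] [308.65217391 169.95652174]
[335 181  13   7  21] [340.76190476 184.47619048]
[338 186  10  16 121] [342.38842975 193.47933884]
[360 198   5   6  14] [362.35714286 200.35714286]
[341 202   5   4  11] [342.90909091 203.63636364]
```

Emit:
{"method": "step_arm", "body": {"plan": [[[0, 0, -15, 0, 0], [0, 0, -28, 0, 0], [0, 0, -34, 0, 0], [0, 0, -38, 0, 0], [0, 0, -42, 0, 0], [0, 0, -46, 0, 0], [0, 0, -46, 0, 0]]]}}

```text
time: 30.13
tool_pos: [0.4958, -0.1499, 0.1257]
ee_rot: [3.141, -0.002, -0.298]
wrist_force: [0.8, -0.6, 0.2]
width: 0.0005
```

```bash
python3 panel.py | grep -v t0
```

```text
30.1333 [ 0.49576537 -0.14991497  0.12566068] [ 0.80264056 -0.6319284   0.17081321] 0.0004709301264100171
[305 167   9   8  22] [308.13636364 170.31818182]
[334 179  12   6  16] [339.9375 181.5625]
[337 184  12  16 125] [342.384 191.288]
[342 200   5   5  13] [344.30769231 202.07692308]
```

Emit:
{"method": "step_arm", "body": {"plan": [[[0, 0, -4, 0, 0], [0, 0, -8, 0, 0], [0, 0, -12, 0, 0], [0, 0, -16, 0, 0], [0, 0, -20, 0, 0], [0, 0, -23, 0, 0], [0, 0, -23, 0, 0]]]}}

```text
time: 30.77
tool_pos: [0.5007, -0.1515, 0.1049]
ee_rot: [3.141, -0.015, -0.298]
wrist_force: [10.8, -2.5, 2.6]
width: 0.0005
```

```bash
python3 panel.py
```

```text
30.7667 [ 0.50067749 -0.15150113  0.10490394] [10.83440821 -2.52268351  2.59621209] 0.0005096291564411404
[305 166  10   8  20] [308.45 170.1 ]
[332 179  14  15 118] [338.76271186 185.89830508]
[342 195   6   4  14] [344.42857143 196.92857143]
[360 198   5   5   9] [362. 200.]
t0 [305 167   9   8  26] [308.03846154 170.23076923]
t0 [332 179  14  15 123] [339.04065041 185.76422764]
t0 [342 195   5   4  14] [344.14285714 196.64285714]
t0 [360 198   5   6  16] [362.125 200.375]
```

Emit:
{"method": "step_arm", "body": {"plan": [[[6, -2, 2, 0, 0], [10, -3, 10, 0, 0], [12, -4, 40, 0, 0], [12, -10, 75, 0, 0], [12, -40, 110, 0, 0], [12, -75, 130, 0, 0], [12, -110, 130, 0, 0], [12, -145, 130, 0, 0]]]}}

```text
time: 31.48
tool_pos: [0.5071, -0.2963, 0.2351]
ee_rot: [3.14, -0.002, -0.298]
wrist_force: [0.2, 0.5, -0.1]
width: 0.0002
```

```bash
python3 panel.py
python3 - <<'E'
from h import *
from bench import cams,robot
# tin + bystanders: now vs start
for n in('scene','side'):
    s=cams.snapshot(n);c=cam(s);f=s['frame'].astype(int);f0=cv2.imread(f'pics/{n}0.png')[:,:,::-1].astype(int)
    for nm,P,r in(('tin',(.457,-.138,.107),18),('mug',(.687,.329,.032),25),('glaze',(.741,.024,.035),22),('prop',(.576,.009,.021),14)):
        u,v=proj(c,[P])[0].astype(int);a=f[v-r:v+r,u-r:u+r];b=f0[v-r:v+r,u-r:u+r]
        sh=cv2.phaseCorrelate(np.float32(a.sum(2)),np.float32(b.sum(2)));print(n,nm,'diffpx',(np.abs(a-b).sum(2)>60).sum(),'shift',np.round(sh[0],2))
    # jar interior brightness map
    u,v=proj(c,[(.551,.178,.02)])[0].astype(int)
    g=f.sum(2)-f0.sum(2);print(n,u-26,v-22)
    for r in range(v-22,v+20,1):print(r,''.join('#' if g[r,q]>30 else('-' if g[r,q]<-30 else '.') for q in range(u-26,u+27)))
E
```

```text
31.4833 [ 0.50709402 -0.29626817  0.23511156] [ 0.21100414  0.47390707 -0.06862111] 0.00017248085051845967
[305 167   9   7  23] [308.04347826 170.04347826]
[332 179  14  15 116] [338.88793103 185.90517241]
[342 195   5   4  11] [344.18181818 196.90909091]
[360 198   5   5  11] [362.18181818 200.09090909]
t0 [305 167   9   8  26] [308.03846154 170.23076923]
t0 [332 179  14  15 123] [339.04065041 185.76422764]
t0 [342 195   5   4  14] [344.14285714 196.64285714]
t0 [360 198   5   6  16] [362.125 200.375]
scene tin diffpx 117 shift [ 0.02 -0.23]
scene mug diffpx 340 shift [-0.02 -0.05]
scene glaze diffpx 0 shift [0.48 0.55]
scene prop diffpx 360 shift [-0.27 -0.46]
scene 294 173
173 .........-----.--------------------------------------
174 ..........-...---------------------------------.-----
175 ...............---------------------------------....-
176 ................--------------------------------.....
177 ..................-------------------------------....
178 ...................-------------------------------...
179 ....................------------------------------...
180 ....
[... 3925 characters left out ...]
....
277 .....................................................
278 .....................................................
279 .....................................................
280 .....................................................
281 ...................................#.................
282 .....................................................
283 .....................................................
284 .....................................................
285 ............................................#........
286 .....................................................
287 ............................#....#...................
288 .....................................................
```

Emit:
{"method": "step_arm", "body": {"plan": [[[0, 20, 8, 0, 0], [-5, 55, 15, 0, 0], [-8, 95, 15, 0, 0], [-11, 135, 15, 0, 0], [-14, 175, 15, 0, 0], [-17, 215, 15, 0, 0], [-20, 255, 15, 0, 0], [-23, 295, 15, 0, 0]]]}}

```text
time: 32.3
tool_pos: [0.482, 0.0035, 0.2471]
ee_rot: [-3.142, 0.002, -0.297]
wrist_force: [0.6, 0.7, -0.3]
width: 0.0002
```

Emit:
{"method": "step_arm", "body": {"plan": [[[-2, 40, 0, 0, 0], [-4, 80, 0, 0, 0], [-5, 120, 0, 0, 0], [-5, 155, 0, 0, 0], [-5, 180, 0, 0, 0], [-5, 196, 0, 0, 0], [-5, 196, 0, 0, 0], [-5, 196, 0, 0, 0]]]}}

```text
time: 32.97
tool_pos: [0.4775, 0.1974, 0.2469]
ee_rot: [3.14, 0.002, -0.295]
wrist_force: [-0.6, 0.6, 0.1]
width: 0.0007
```

Run:
```python
from h import *
from bench import cams,robot
o=robot.get_obs();s=cams.snapshot('wrist');c=cam(s,o);print(o['time'],o['tool_pos'],o['ee_rot'])
f=s['frame'];cv2.imwrite('pics/jw.png',f[:,:,::-1])
g=cv2.cvtColor(f,cv2.COLOR_RGB2GRAY);u,v=proj(c,[(.551,.178,.016)])[0];print(u,v)
R0=np.linalg.norm(proj(c,[(.561,.178,.016)])[0]-proj(c,[(.551,.178,.016)])[0]);print('ball r px',R0)
a=np.linspace(0,6.28,60);m=np.zeros_like(g);cv2.fillPoly(m,[proj(c,np.c_[.551+.066*np.cos(a),.178+.066*np.sin(a),np.full(60,.016)]).astype(np.int32)],255)
big=cv2.resize(g,None,fx=3,fy=3,interpolation=cv2.INTER_CUBIC)
cir=cv2.HoughCircles(cv2.GaussianBlur(big,(0,0),2),cv2.HOUGH_GRADIENT,1,R0*3*1.5,param1=60,param2=13,minRadius=int(R0*3*.8),maxRadius=int(R0*3*1.25))
for x,y,r in (cir[0] if cir is not None else []):
    x,y,r=x/3,y/3,r/3
    if 0<=int(y)<420 and 0<=int(x)<560 and m[int(y),int(x)]: print('circle',round(x,1),round(y,1),round(r,1),plane(c,[(x,y)],.016)[0,:2].round(3),g[int(y),int(x)])
x0,y0,w,h=cv2.boundingRect(m);gg=g[y0:y0+h,x0:x0+w];print(x0,y0,w,h)
ch=' .:-=+*#%@'
for r in range(0,h,2):print(''.join(ch[min(9,max(0,(int(q)-70)*10//150))] for q in gg[r]))
```

```text
32.9667 [0.47753894 0.19736995 0.2469278 ] [ 3.13993988e+00  1.80689848e-03 -2.95020687e-01]
272.2469823212652 104.94749461743004
ball r px 9.647513886866285
circle 283.8 90.2 9.0 [0.562 0.162] 192
circle 268.2 141.2 8.7 [0.515 0.194] 237
210 38 124 128
+++++++++++++++++*#%@@@@@@@@@@%%#*+======----------------------------------------------==+*#%@@@@@@@@@@@#*++++++++++++++++++
++++++++++++++*#%@@@@@@@@@@%#++========-----------------------------------------------------=+*%@@@@@@@@@@@%*++++++++++++++*
+++++++++++*#%@@@@@@@@@@%#*+=========----------------------------------------------------------=+*%@@@@@@@@@@@#**+++*+++++++
+++++++++*#@@@@@@@@@@@#*+++++======-----------------------=========-------------------------------=+*%@@@@@@@@@@#*++++++++++
+++++++*#@@@@@@@@@@%#++++++++++==-------------=====++++++************+++++++===----------------------=+*%@@@@@@@@%#*++++++++
++++++*%@@@@@@@@%#*++++++++++===---------===++**#########%%%%%%%%%%%########***+++==--------------------=+#%@@@@@@@%#*++++++
+++=+#@@@@@@@@%#*+++++++++++===-----===++**####%%%%%%%%%%%%%%%%%%%%%%%%%%%%%%%####***++==-------
[... 6453 characters left out ...]
%%%%%%%%%%%%%%%%%%%%%%%##*####%%%%####**+*#%%#**++++++++++++*%@@@@@@@@##***
=====+*%@@@@@@@@%##############%@@@@@@@@@@@@%%%%%%%%%%%%%%%%%%%%%%%%%%%%%#***########**++**#**+++++++++++++*%@@@@@@@@%#****#
=======+#%@@@@@@@@%################%@@@@@@%%%%%%%%%%%%%%%%%%%%%%%%%%%%%%%%#**********++++++++++++++++++++*%@@@@@@@@%##*#####
========++*%@@@@@@@@%#############*###%%%%####%%%%%%%%%%%%%%%%%%%%%%%%%%%%%%%#**++++++++++++++++++++++*#%@@@@@@@@%##########
===++===+==+*%@@@@@@@@@%###########************####%%%#%%%%%%%%%%%%%%%%%%%%%##**+++++++++++++++++++*#%@@@@@@@@@%############
-============+*#@@@@@@@@@@%####*##*##*********+++++++*****###########******+++++++++++++++++++++*#%@@@@@@@@@@%##############
```

```bash
python3 panel.py | head -4; python3 -c "
from bench import robot
print(robot.close_job())"
```

```text
33.0167 [0.47793844 0.19647226 0.24708355] [0.37255227 0.05286327 0.20738353] 0.0004609927961130398
[305 167   9   8  25] [307.92 170.32]
[332 179  14  15 126] [338.92063492 185.79365079]
[342 195   5   4  13] [344.23076923 196.69230769]
the job is handed in; nothing more can be done
None
```

The five balls are in the mill jar and the tin is back in its wooden rest with the lid shut. I handed the job in at about 33 s.

**How it went:** The moves only allow turning about the vertical. So I rotated the tin inside the grip by pressing its wall on the jar rim.
- **First try:** with a deep grip the tin slid up in the fingers and stopped at about 85 degrees. I set it down in the rest and gripped it again with just the fingertips.
- **Spill:** this turned it to about 130 degrees over the jar, with the lid hanging open.
- **Return:** it jammed in the rest at about 83 degrees. I pressed its rear bottom edge down with the closed fingers until it seated.

**Last checks:**
- **Balls:** a wrist picture from above the jar, printed as a brightness map, shows five balls inside. The automatic circle search found only two of them, so the count of five is my reading of the map.
- **Tin:** in the side view the lid panel and tab lie within about 0.1 pixel of where they were at the start.
- **Bystanders:** the mug, glaze jar and kiln prop show less than 1 pixel of shift between start and end pictures. The mug and prop patches also show changed pixels, which I take to be the arm and its shadows. I did not measure the bowl, rib, brush or bat. The arm never worked low near them.
- **Robot:** the wrist force was near zero and the arm was clear of everything at hand-in.

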